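# Latch the wafer slide at its mid stop

### The arm

A 6-joint arm with a two-finger parallel gripper is mounted at the origin on the work surface. World frame = base frame: x ahead of the robot, y to its left, z up, the work surface at z = 0. Lengths are in m, angles in rad, forces in N, time in s.
With the tool pointing down it reaches from about 0.375 to 0.975 m from the base axis. Payload 3.8 kg.
Tool frame: the origin (TCP) lies where the fingers leave the gripper's body, on its centre line; the fingertips stand 64 mm ahead of it and the grasp point (between the pads) lies 45 mm ahead of it; x points along the fingers, y is the direction in which the jaws open and shut, and the axes are right-handed (so a half turn about x gives the same grasp; the last joint's range is limited). The gripper opens to 88 mm and grips with 3 to 60 N. Pads are 18 mm wide; open, the fingers measure 123 mm over their backs; the gripper's body (75 mm by 187 mm) begins 45 mm behind the grasp point.
Start: joints at [-1.224, 0.264, 1.604, -0, 1.274, -0.037], TCP at [0.253, -0.626, 0.303] pointing down, gripper open.
Joint ranges: [-2.63, 2.63], [-0.94, 2.18], [0.31, 2.57], [-1.31, 4.45], [0, 2.66], [-2.55, 2.55]. Speed limits (rad/s): [2.57, 2.57, 3.14, 3.14, 3.14, 3.14].

### API

Orientations are given as a unit quaternion [w, x, y, z].
In Python, from bench import state, imaging, job_done gives the robot as it stands. The module is installed in compiled form; this text tells all that it offers.
- The arm moves only by the tool arm_command, never from a script. Its argument "increments" is text: rows parted by semicolons, each of 7 numbers parted by spaces: the shift along the tool's x, y, z each as a share of 25 cm, from -1 to 1, then the turn, a rotation vector about the tool's x, y, z each as a share of pi rad, from -1 to 1, then the opening, from 0 (shut) to 1 (fully open). In form: tx ty tz ax ay az grip; .... A call has 1 to 5 rows; each row shifts and turns the commanded pose from where the row before left it, along the tool's axes as they then stand; what a row does not reach is not made up. A row lasts 1/12 s, in which the tool goes at most 41.7 mm and 7.16 degrees, less where a joint would pass 70% of its speed; a pose out of reach is approached as far as the arm can. A call with a number of a shift or a turn outside -1 to 1 is refused whole. A call with a gripper value outside its range is refused whole. The fingers move at their own pace and stop on an object; "newtons" is the grip in N (left out, the last holds). Time passes only in rows, so rows that do not move let the fingers close. It gives the time, the measured TCP pose, the force and the opening at its end, in the units of the state.
- state(): the state, without advancing time (a new reading comes with each control period).
- imaging.read_camera(name): name is "scene" or "top"; returns a dict with "pixels" (480x640x3 uint8, red, green, blue), "depth" (480x640 float32, m along the optical axis (not along the pixel's ray), 0 where there is no reading), "fx", "fy", "cx", "cy" (pixels), "world_to_cam" (4x4, takes a point from world to camera coordinates). Camera axes: x right, y down, z forward; pixel columns grow to the right and rows downward; lengths in m; the calibration is good to about 2 mm. A picture is of the moment at which its call begins.
- job_done(): hands the job in, once; it reports no verdict.
The state is a dict: "time": time; "joints": joint angles; "joint_velocities": joint speeds; "joint_efforts": joint torques, N m; "position": TCP position; "ee_rot": TCP orientation; "wrist_force": force on the tool from outside, world axes, zero at the start; "moment": the same for the moment, N m; "finger_gap": finger opening in m.
Only numpy, scipy, OpenCV 4.12 (cv2) and the standard library are available. Lean on these libraries where they do the work, as an engineer would, in place of code of your own. Each camera call takes 0.05 s, during which the arm holds its last target.

### The job

Of the two sprung sample slides on the probe bench, push the one that carries the wafer straight in, away from the robot, until its stop pin has popped up behind the slide's side ear, but without running the slide into its end stop; then let it go, so that it springs back and rests latched against the pin at mid position. Pick nothing up: leave the wafer lying untouched in its nest, leave the empty slide at rest, and do not shift the loose things standing around.

Things in the scene. Friction and masses are not known exactly. Their poses are not given: they have to be found in the camera images.
- loader: Grey base plate, fixed, of the wafer's slide; 12 mm thick. Origin on the bench surface; x = push direction, roughly away from the robot (yaw up to 0.25 rad either way), y left, z up. Plate: x -92 to 105, y -67 to 67 mm. End-stop block 46 mm high at x 86 to 98, |y| up to 45; pin housing 28 mm high at x -43 to -17, y 45 to 66; spring tube 29 mm high along the right edge.
- slide (a joint): Travel of the wafer's slide along the loader's x, m: 0 = out, at rest; 0.075 = at the end stop. A damped spring drives it out (3 N at 0, 6 N at mid, 9 N at 0.065; about 0.2 m/s when let go). Past 0.036 the stop pin comes free; push to between 0.045 and 0.065. Let go, it comes to rest on the pin at 0.035.
- slide_pad (a point): Centre of the outer face of the upright rubber push pad (60 wide, 24 high) on the near end of the wafer's slide, 30 mm above the bench, open in front. Axes as loader. The slide behind it is a black block 90 x 90 mm, 14 to 44 mm above the bench, with a 10 mm brass chuck plate on top (to 54 mm) and a steel ear on its left, 60 mm long, 18 mm out, 30 to 40 mm above the bench.
- stop_pin (a joint): Height of the sprung steel stop pin of the wafer's loader, in m: 0 = held down under the slide's ear, 0.014 = popped up behind the ear. Pin 10 mm thick, at x = -30, y = 55.5 mm of loader; its top is 30 mm above the bench when down and 44 mm when up. It rises by itself.
- wafer_center (a point): Centre of the loose wafer in its steel ring, a disc 75 mm across and 6 mm thick, 50 g, lying in the nest of the slide; 52 mm above the bench.
- slide_nest (a point): Centre of the floor of the round nest (78 mm across, 5 mm deep) in the chuck plate of the wafer's slide, 49 mm above the bench and 49 mm behind the push pad's face (along +x).
- loader_spare: Base plate of the other, empty loader: same make, size and axes as loader. The two stand side by side, either one on the left.
- spare_slide (a joint): Travel of the empty slide, m: 0 at rest, as it must stay.
- lens: Bystander: loose dark microscope lens barrel standing on the bench, 38 mm across, 50 mm high; origin at its underside.
- jar: Bystander: loose clear jar with a black lid, 50 mm across, 70 mm high; origin at its underside.
- driver: Bystander: loose screwdriver with a black handle lying on the bench, 160 mm long; origin at its underside, about half-way along.
- knob_spare: Bystander: loose steel knob standing on the bench, 44 mm across, 32 mm high; origin at its underside.

How it is judged:
By the outcome, as a careful person would: the job done as asked, in the order asked, and still so for the second after the job is handed in, with the robot touching nothing.
It also fails if it takes over 32 s, if anything falls off the work surface, if the arm or the gripper's body presses on something with over 40 N, if the wrist force passes 120 N, or if a joint passes its speed limit or range.

## Working session

There is one attempt and no reset: what is moved stays moved. The work goes in short steps, Python scripts to look and compute and a tool call to move; the robot and the scene stay as the last step left them, time stands still between calls to the robot, and variables do not carry over. Pictures are saved under pics/ and viewed, and the job is handed in when it is done.

Besides the shell and the picture viewer there is one more tool, called after "Request:" as name(argument=value, ...) on one line, values as JSON. arm_command: Moves the arm, as the interface text tells. Its arguments: {"type":"object","properties":{"increments":{"type":"string"},"newtons":{"type":"number"}},"required":["increments"]}

```bash
mkdir -p pics; cat > h.py <<'E'
import numpy as np, cv2
from bench import state, imaging, job_done
def snap(n,f):
    c=imaging.read_camera(n); cv2.imwrite('pics/'+f,c['pixels'][:,:,::-1]); np.savez('pics/'+f[:-4]+'.npz',**c); return c
def ray(c,u,v,z):
    T=np.array(c['world_to_cam']);R=T[:3,:3];o=-R.T@T[:3,3]
    d=R.T@np.array([(u-c['cx'])/c['fx'],(v-c['cy'])/c['fy'],1]); return o+d*(z-o[2])/d[2]
def dep(c,u,v):
    T=np.array(c['world_to_cam']);R=T[:3,:3];o=-R.T@T[:3,3]
    d=R.T@np.array([(u-c['cx'])/c['fx'],(v-c['cy'])/c['fy'],1]); return o+d*float(c['depth'][int(v),int(u)])
def proj(c,p):
    T=np.array(c['world_to_cam']);q=T[:3,:3]@np.array(p)+T[:3,3]; return c['fx']*q[0]/q[2]+c['cx'],c['fy']*q[1]/q[2]+c['cy']
E
python3 - <<'E'
from h import *
for n in('scene','top'):
    c=snap(n,n+'0.png'); T=np.array(c['world_to_cam']); print(n,-T[:3,:3].T@T[:3,3],c['fx'])
print(state())
E
```

```text
scene [0.88561751 0.69353478 0.7648091 ] 546.3074408083432
top [ 0.36005836 -0.01300997  1.00722961] 441.2899635026673
{'time': 0.1, 'joints': array([-1.22390625e+00,  2.64689676e-01,  1.60522956e+00, -5.48645046e-05,
        1.27369441e+00, -3.69016955e-02]), 'joint_velocities': array([ 1.38418691e-03, -3.49635989e-03, -4.16386828e-03, -6.63525771e-05,
       -1.49020928e-04,  1.99514484e-03]), 'joint_efforts': array([ 1.95277034e-04, -5.03620362e+01, -3.58070004e+01,  7.30825402e-02,
        2.33008037e-02, -5.15773297e-05]), 'position': array([ 0.25255686, -0.62542194,  0.30150863]), 'ee_rot': array([-0.13416206, -0.69399736, -0.13556826,  0.69425461]), 'wrist_force': array([-0.42854711, -0.48293416, -0.72151549]), 'moment': array([ 0.02333385,  0.0107904 , -0.01856491]), 'finger_gap': 0.08774854367607715}
```

View pics/top0.png

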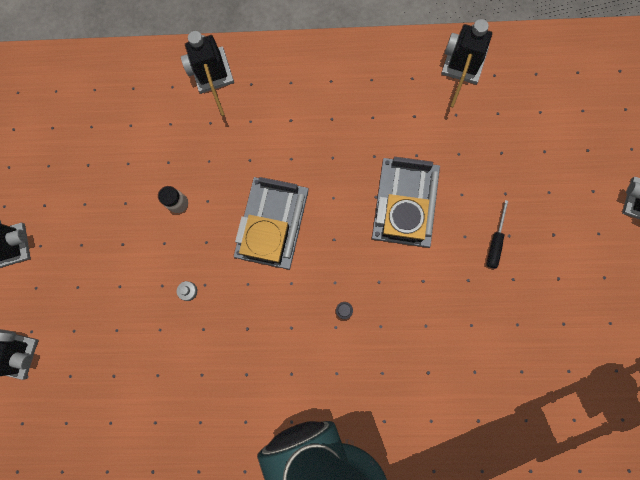

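View pics/scene0.png

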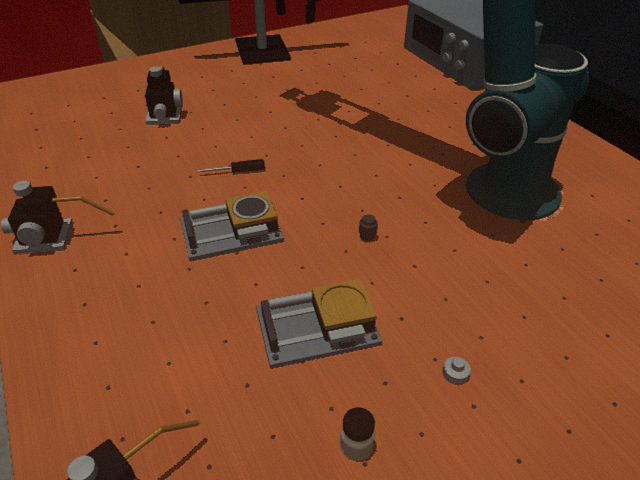

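The wafer (dark disc in a light ring, top pixel ~(407,216)) is in the right-hand loader. The empty slide is at ~(264,238), the lens at (344,311) and the driver at (497,235). Next I'll zoom in and measure.

```bash
python3 - <<'E'
from h import *
c=dict(np.load('pics/top0.npz')); p=c['pixels'][:,:,::-1]
cv2.imwrite('pics/top0z.png',cv2.resize(p[145:260,355:455],None,fx=5,fy=5,interpolation=cv2.INTER_CUBIC)[:600])
s=dict(np.load('pics/scene0.npz')); q=s['pixels'][:,:,::-1]
cv2.imwrite('pics/scene0z.png',cv2.resize(q[180:265,170:295],None,fx=6,fy=6,interpolation=cv2.INTER_CUBIC)[:600])
hsv=cv2.cvtColor(p,cv2.COLOR_BGR2HSV)
# chuck: yellow-ish
m=cv2.inRange(hsv,(14,120,80),(30,255,255)); m[:, :340]=0; m[:,460:]=0; m[:150]=0;m[260:]=0
m=cv2.morphologyEx(m,cv2.MORPH_OPEN,np.ones((3,3)))
cs,_=cv2.findContours(m,cv2.RETR_EXTERNAL,cv2.CHAIN_APPROX_NONE); k=max(cs,key=cv2.contourArea)
r=cv2.minAreaRect(k); print(r); b=cv2.boxPoints(r)
P=np.array([ray(c,u,v,.054) for u,v in b]); print(P.round(4)); print(P.mean(0))
for i in range(4):
    d=P[(i+1)%4]-P[i]; print(np.hypot(*d[:2]),np.arctan2(d[1],d[0]))
# plate corner-ish: not-orange mask
sat=hsv[:,:,1]; m=((sat<110)&(hsv[:,:,2]>40)).astype(np.uint8)|(m>0).astype(np.uint8); m[:, :360]=0; m[:,450:]=0; m[:150]=0;m[255:]=0
m=cv2.morphologyEx(m,cv2.MORPH_CLOSE,np.ones((7,7)))
cs,_=cv2.findContours(m,cv2.RETR_EXTERNAL,cv2.CHAIN_APPROX_NONE); k=max(cs,key=cv2.contourArea)
r=cv2.minAreaRect(k); b=cv2.boxPoints(r); print(r); P=np.array([ray(c,u,v,.012) for u,v in b]); print(P.round(4),P.mean(0))
for i in range(4):
    d=P[(i+1)%4]-P[i]; print(np.hypot(*d[:2]),np.arctan2(d[1],d[0]))
E
```

```text
((406.12994384765625, 216.58998107910156), (41.43646240234375, 39.880821228027344), 8.130102157592773)
[[ 0.5505 -0.1075  0.054 ]
 [ 0.6399 -0.1235  0.054 ]
 [ 0.6239 -0.2132  0.054 ]
 [ 0.5354 -0.1959  0.054 ]]
[ 0.58742805 -0.16006122  0.054     ]
0.09075599602646858 -0.1773209130715843
0.09107949797252911 -1.7465543981983045
0.09019374588061484 2.9486364946831154
0.08967209830163021 1.4014558750952812
((404.8197326660156, 198.51425170898438), (61.80169677734375, 91.28398895263672), 6.788974285125732)
[[ 0.5439 -0.0791  0.012 ]
 [ 0.7618 -0.1119  0.012 ]
 [ 0.739  -0.2547  0.012 ]
 [ 0.5239 -0.2171  0.012 ]] [ 0.64213188 -0.16569502  0.012     ]
0.2203719250829663 -0.14950649167045837
0.14453382547066518 -1.7288249855579143
0.21843659713183375 2.968519320219936
0.13938328802968472 1.426773002380007
```

View pics/top0z.png

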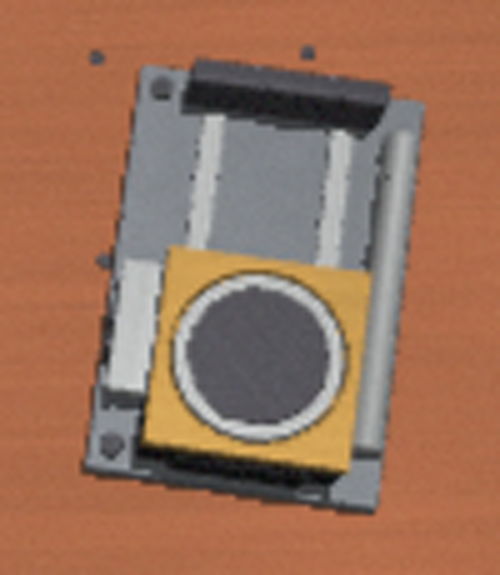

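View pics/scene0z.png

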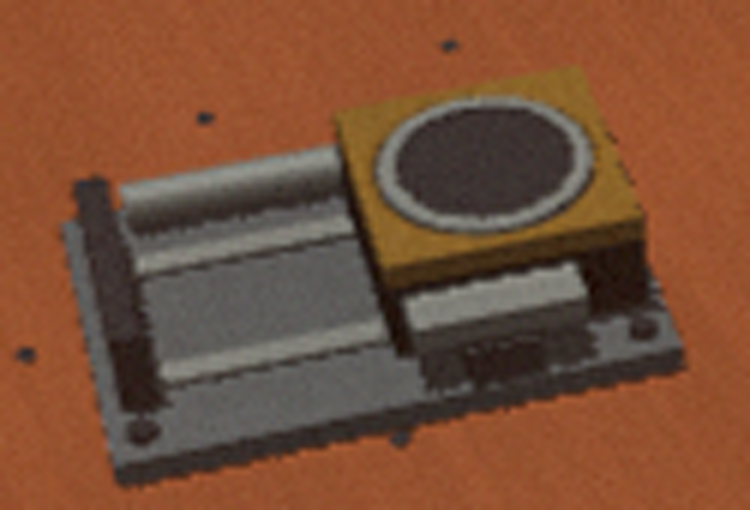

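```bash
python3 - <<'E'
from h import *
from scipy.spatial.transform import Rotation as Ro
c=dict(np.load('pics/top0.npz'));s=dict(np.load('pics/scene0.npz'))
def z(l,o,f): return [((a+.5)/f-.5+o[0],(b+.5)/f-.5+o[1]) for a,b in l]
# fl, fr, bl, br plate top corners
A=[ray(c,u,v,.012) for u,v in z([(83,468),(373,508),(140,68),(425,100)],(355,145),5)]
B=[ray(s,u,v,.012) for u,v in z([(685,352),(118,465),(65,222)],(170,180),6)]
print('top fl fr bl br',np.round(A,4)); print('scene fl bl br',np.round(B,4))
for a,b in((A[0],A[2]),(A[1],A[3]),(B[0],B[1])):
    d=b-a;print('yaw',np.arctan2(d[1],d[0]),np.hypot(*d[:2]))
for a,b in((A[0],A[1]),(A[2],A[3]),(B[1],B[2])):
    d=b-a;print('yaw(y)',np.arctan2(d[1],d[0])+np.pi/2,np.hypot(*d[:2]))
# chuck top corners scene: near-left(640,225)? etc
C=[ray(s,u,v,.054) for u,v in z([(642,210),(390,268),(335,115),(582,68)],(170,180),6)]
print('chuck scene',np.round(C,4),np.mean(C,0))
D=[ray(c,u,v,.054) for u,v in z([(142,442),(168,245),(370,270),(346,473)],(355,145),5)]
print('chuck top',np.round(D,4),np.mean(D,0))
for E in (C,D):
  for i in range(4):
    d=E[(i+1)%4]-E[i];print(np.hypot(*d[:2]),np.arctan2(d[1],d[0])*1)
print('wafer top',ray(c,*z([(260,356)],(355,145),5)[0],.055),'scene',ray(s,*z([(486,165)],(170,180),6)[0],.055))
print('lens',ray(c,344,311,.05))
q=state()['ee_rot']; print(Ro.from_quat(np.roll(q,-1)).as_matrix().round(3))
E
```

```text
top fl fr bl br [[ 0.5483 -0.0849  0.012 ]
 [ 0.5269 -0.2152  0.012 ]
 [ 0.74   -0.1183  0.012 ]
 [ 0.72   -0.2505  0.012 ]]
scene fl bl br [[ 0.5502 -0.0788  0.012 ]
 [ 0.7405 -0.1146  0.012 ]
 [ 0.7179 -0.2449  0.012 ]]
yaw -0.17286820269913453 0.19450750909851255
yaw -0.18068537975706683 0.19636231758889094
yaw -0.1863517892946149 0.1936413924680516
yaw(y) -0.16338268077827456 0.1320716984246553
yaw(y) -0.14965723820438037 0.1336367369605284
yaw(y) -0.17209791424062448 0.1322170565147168
chuck scene [[ 0.551  -0.1081  0.054 ]
 [ 0.6384 -0.1192  0.054 ]
 [ 0.6249 -0.2061  0.054 ]
 [ 0.5365 -0.1911  0.054 ]] [ 0.58768612 -0.15613357  0.054     ]
chuck top [[ 0.5514 -0.108   0.054 ]
 [ 0.6406 -0.123   0.054 ]
 [ 0.6267 -0.2115  0.054 ]
 [ 0.5355 -0.1959  0.054 ]] [ 0.58855814 -0.15961265  0.054     ]
0.08812478569685124 -0.1259503012327749
0.08789042102850018 -1.724333662244306
0.08973542137070874 2.9741953265724397
0.08423181593607132 1.3978405466613006
0.09046071740420625 -0.1669970036046419
0.0895377700646364 -1.7269967599708087
0.09246163364966005 2.9720416056299745
0.08930238630794596 1.3922211811163039
wafer top [ 0.58857517 -0.16109765  0.055     ] scene [ 0.58905027 -0.15419953  0.055     ]
lens [ 0.38385373 -0.01862631  0.05      ]
[[-0.001  0.374 -0.927]
 [ 0.002 -0.927 -0.374]
 [-1.    -0.002 -0.   ]]
```

Request:
arm_command(increments="0 0 0 0.0353 0 0 0; 0 0 0 0.0353 0 0 0; 0 0 0 0.0353 0 0 0; 0 0 0 0.0353 0 0 0; 0 0 0 0.0353 0 0 0", newtons=20)

```text
time: 0.52
position: [0.2526, -0.6256, 0.3019]
ee_rot: [0.063, -0.704, 0.062, 0.705]
wrist_force: [-0.1, 0.1, -0.7]
finger_gap: 0.0568
```

```bash
cat >> h.py <<'E'
from scipy.spatial.transform import Rotation as Ro
yaw=-0.17; F=np.array([0.5397,-0.1497]); D=np.array([np.cos(yaw),np.sin(yaw)]); L=np.array([-D[1],D[0]])
def to(t):
    st=state(); R=Ro.from_quat(np.roll(st['ee_rot'],-1)).as_matrix(); p=st['position']
    G=np.column_stack([[0,0,-1],[-L[0],-L[1],0],[-D[0],-D[1],0]])
    print('t',st['time'],'p',p.round(4),'gap',round(st['finger_gap'],4),'F',st['wrist_force'].round(2))
    print('loader-frame off face: along',((p[:2]-F)@D).round(4),'lat',((p[:2]-F)@L).round(4))
    print('shift share',(R.T@(np.array(t)-p)/.25).round(4),'rot share',(Ro.from_matrix(R.T@G).as_rotvec()/np.pi).round(4), np.linalg.norm(np.array(t)-p))
E
python3 - <<'E'
from h import *
to([.4954,-.1421,.30])
E
```

```text
t 0.5167 p [ 0.2526 -0.6256  0.3019] gap 0.0568 F [-0.12  0.14 -0.66]
loader-frame off face: along -0.2024 lat -0.5176
shift share [ 0.0096 -2.0742 -0.6171] rot share [-0.002   0.0002  0.0004] 0.5410066908919049
```

Request:
arm_command(increments="0 -0.138 -0.041 0 0 0 0; 0 -0.138 -0.041 0 0 0 0; 0 -0.138 -0.041 0 0 0 0; 0 -0.138 -0.041 0 0 0 0; 0 -0.138 -0.041 0 0 0 0")

```text
time: 0.93
position: [0.3327, -0.4629, 0.302]
ee_rot: [0.061, -0.704, 0.06, 0.705]
wrist_force: [-0.2, 0.2, 0.5]
finger_gap: 0.0237
```

Request:
arm_command(increments="0 -0.138 -0.041 0 0 0 0; 0 -0.138 -0.041 0 0 0 0; 0 -0.138 -0.041 0 0 0 0; 0 -0.138 -0.041 0 0 0 0; 0 -0.138 -0.041 0 0 0 0")

```text
time: 1.35
position: [0.4125, -0.3015, 0.3023]
ee_rot: [0.061, -0.704, 0.06, 0.705]
wrist_force: [0.2, 0.2, 0.7]
finger_gap: 0.0006
```

Request:
arm_command(increments="0 -0.138 -0.041 0 0 0 0; 0 -0.138 -0.041 0 0 0 0; 0 -0.138 -0.041 0 0 0 0; 0 -0.138 -0.041 0 0 0 0; 0 0 0 0 0 0 0")

```text
time: 1.77
position: [0.4779, -0.1694, 0.3024]
ee_rot: [-0.06, 0.705, -0.057, -0.705]
wrist_force: [0.3, -0.1, 0.3]
finger_gap: 0.0002
```

```bash
python3 - <<'E'
from h import *
to([.4954,-.1421,.15])
E
```

```text
t 1.7667 p [ 0.4779 -0.1694  0.3024] gap 0.0002 F [ 0.29 -0.08  0.31]
loader-frame off face: along -0.0576 lat -0.0298
shift share [ 0.6099 -0.1173 -0.0511] rot share [ 0.0014 -0.0001  0.0009] 0.15578822397367043
```

Request:
arm_command(increments="0.122 -0.0235 0 0.001 0 0; 0 0 0 0 0 0 0")

```text
invalid input
```

Request:
arm_command(increments="0.122 -0.0235 0 0 0 0 0; 0.122 -0.0235 0 0 0 0 0; 0.122 -0.0235 0 0 0 0 0; 0.122 -0.0235 0 0 0 0 0; 0.122 -0.0235 0 0 0 0 0")

```text
time: 2.18
position: [0.4807, -0.1454, 0.1487]
ee_rot: [0.06, -0.705, 0.06, 0.705]
wrist_force: [0.1, -0.9, -0.0]
finger_gap: 0.0004
```

```bash
python3 - <<'E'
from h import *
to([.4854,-.1404,.086])
snap('top','top1.png'); c=snap('scene','scene1.png')
E
```

```text
t 2.1833 p [ 0.4807 -0.1454  0.1487] gap 0.0004 F [ 0.06 -0.95 -0.02]
loader-frame off face: along -0.0589 lat -0.0057
shift share [ 0.251  -0.0229 -0.0152] rot share [-0.0002  0.     -0.0001] 0.06312032700870758
```

View pics/scene1.png

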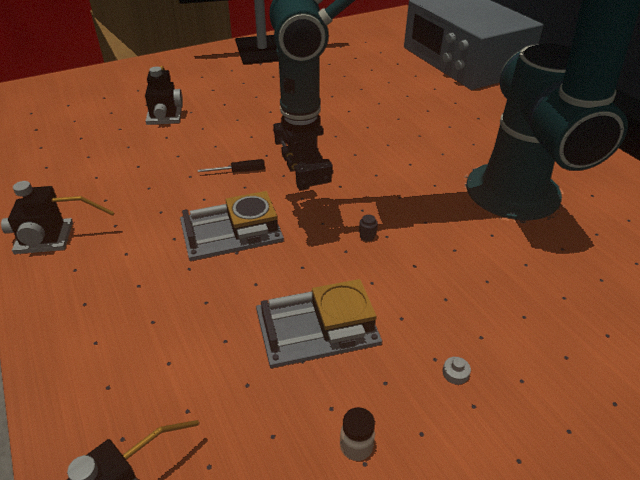

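View pics/top1.png

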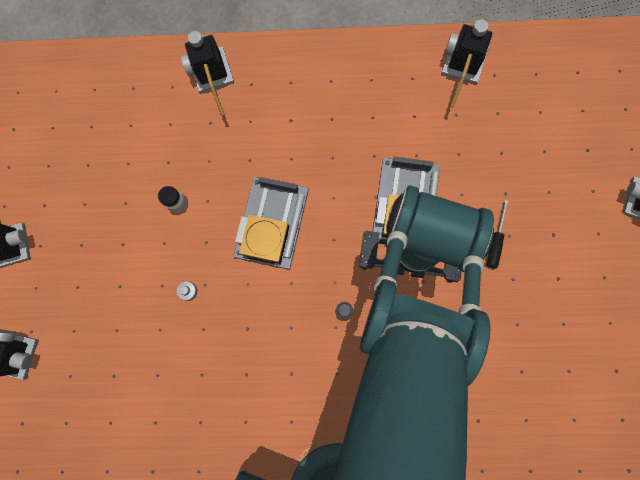

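The scene picture shows the closed gripper at ~(310,165), in front of the wafer's slide at (252,208) and clear of the lens at (369,228). The top picture shows the body clear of the driver at (497,250). I wrote one malformed row, which was refused without moving anything. Next is lowering in front of the pad.

Request:
arm_command(increments="0.05 -0.0046 0 0 0 0 0; 0.05 -0.0046 0 0 0 0 0; 0.05 -0.0046 0 0 0 0 0; 0.05 -0.0046 0 0 0 0 0; 0.05 -0.0046 0 0 0 0 0")

```text
time: 2.7
position: [0.4834, -0.1408, 0.0892]
ee_rot: [-0.06, 0.705, -0.061, -0.704]
wrist_force: [-0.0, 0.7, 0.1]
finger_gap: 0.0006
```

Request:
arm_command(increments="0 0 -0.03 0 0 0 0; 0 0 -0.03 0 0 0 0; 0 0 -0.03 0 0 0 0; 0 0 -0.03 0 0 0 0; 0 0 0 0 0 0 0")

```text
time: 3.12
position: [0.5149, -0.1458, 0.0896]
ee_rot: [-0.06, 0.706, -0.061, -0.703]
wrist_force: [-0.3, -0.5, 0.4]
finger_gap: 0.0006
```

```bash
python3 - <<'E'
from h import *
t=F-.009*D; to([*t,.086])
c=snap('scene','scene2.png'); cv2.imwrite('pics/scene2z.png',cv2.resize(c['pixels'][150:270,170:370,::-1],None,fx=4,fy=4,interpolation=cv2.INTER_CUBIC))
E
```

```text
t 3.1167 p [ 0.5149 -0.1458  0.0896] gap 0.0006 F [-0.26 -0.46  0.4 ]
loader-frame off face: along -0.0251 lat -0.0003
shift share [ 0.0146 -0.0014 -0.0642] rot share [-0.0002 -0.0015 -0.0002] 0.01646154285253319
```

View pics/scene2z.png

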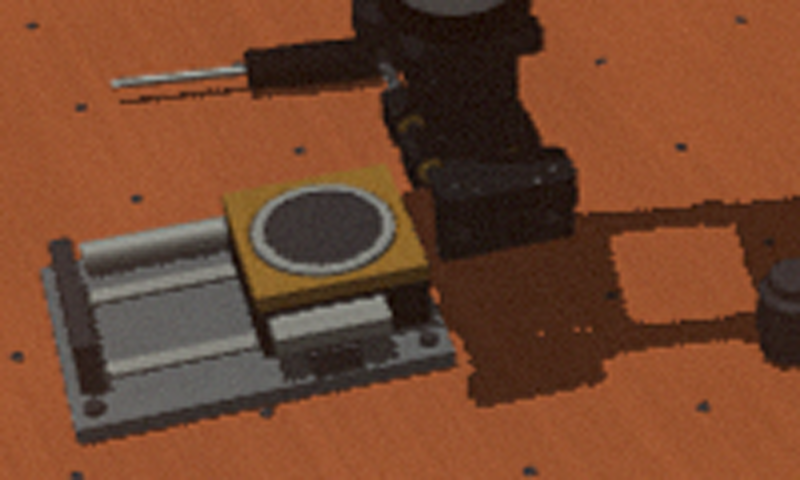

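The scene zoom shows the gripper in front of the pad, its near body end at ~(505,200) in the zoom, with the wafer clear at (322,230). Now I'll creep in until contact.

Request:
arm_command(increments="0.01 0 -0.02 0 0 0 0; 0 0 -0.02 0 0 0 0; 0 0 -0.012 0 0 0 0; 0 0 -0.008 0 0 0 0; 0 0 0 0 0 0 0")

```text
time: 3.58
position: [0.527, -0.1474, 0.0852]
ee_rot: [-0.06, 0.705, -0.06, -0.704]
wrist_force: [0.2, -0.5, 0.5]
finger_gap: 0.0006
```

```bash
python3 - <<'E'
from h import *
to([*(F+.045*D),.086])
E
```

```text
t 3.5833 p [ 0.527  -0.1474  0.0852] gap 0.0006 F [ 0.16 -0.51  0.53]
loader-frame off face: along -0.0129 lat 0.0001
shift share [-0.003   0.0005 -0.2318] rot share [-0.0002 -0.0001 -0.    ] 0.05795185423650279
```

Request:
arm_command(increments="0 0 -0.008 0 0 0 0; 0 0 -0.008 0 0 0 0; 0 0 0 0 0 0 0")

```text
time: 3.83
position: [0.53, -0.1478, 0.0849]
ee_rot: [0.06, -0.704, 0.06, 0.705]
wrist_force: [-1.3, 0.5, 0.9]
finger_gap: 0.0006
```

Request:
arm_command(increments="0 0 -0.008 0 0 0 0; 0 0 -0.008 0 0 0 0; 0 0 0 0 0 0 0")

```text
time: 4.08
position: [0.5329, -0.1483, 0.0847]
ee_rot: [0.06, -0.703, 0.06, 0.706]
wrist_force: [-4.9, -0.3, 2.6]
finger_gap: 0.0007
```

```bash
python3 - <<'E'
from h import *
to([*(F+.045*D),.086])
E
```

```text
t 4.0833 p [ 0.5329 -0.1483  0.0847] gap 0.0007 F [-4.85 -0.31  2.56]
loader-frame off face: along -0.0069 lat 0.0002
shift share [-0.0059  0.0007 -0.2076] rot share [-0.0001  0.0013  0.0001] 0.051915449502198334
```

Contact is at along ≈ -0.009, as predicted. Pushing now.

Request:
arm_command(increments="0 0 -0.02 0 0 0 0; 0 0 -0.024 0 0 0 0; 0 0 -0.024 0 0 0 0; 0 0 -0.024 0 0 0 0; 0 0 -0.012 0 0 0 0")

```text
time: 4.5
position: [0.5577, -0.1526, 0.0844]
ee_rot: [0.061, -0.702, 0.06, 0.707]
wrist_force: [-9.3, 1.0, 6.5]
finger_gap: 0.0009
```

```bash
python3 - <<'E'
from h import *
to([*(F+.046*D),.086])
E
```

```text
t 4.5 p [ 0.5577 -0.1526  0.0844] gap 0.0009 F [-9.33  0.97  6.53]
loader-frame off face: along 0.0182 lat 0.0002
shift share [-0.007   0.0007 -0.1112] rot share [-0.0001  0.0021  0.0001] 0.02786022899875819
```

Request:
arm_command(increments="0 0 -0.024 0 0 0 0; 0 0 -0.024 0 0 0 0; 0 0 -0.024 0 0 0 0; 0 0 -0.02 0 0 0 0; 0 0 0 0 0 0 0")

```text
time: 4.92
position: [0.5808, -0.1566, 0.0843]
ee_rot: [0.061, -0.703, 0.06, 0.707]
wrist_force: [-7.8, 0.9, 4.3]
finger_gap: 0.0005
```

```bash
python3 - <<'E'
from h import *
to([*(F+.046*D),.086])
c=snap('scene','scene3.png'); cv2.imwrite('pics/scene3z.png',cv2.resize(c['pixels'][180:270,170:300,::-1],None,fx=6,fy=6,interpolation=cv2.INTER_CUBIC))
E
```

```text
t 4.9167 p [ 0.5808 -0.1566  0.0843] gap 0.0005 F [-7.82  0.91  4.34]
loader-frame off face: along 0.0417 lat 0.0002
shift share [-0.0068  0.0007 -0.0171] rot share [-0.0002  0.0018  0.0001] 0.004601132806906973
```

View pics/scene3z.png

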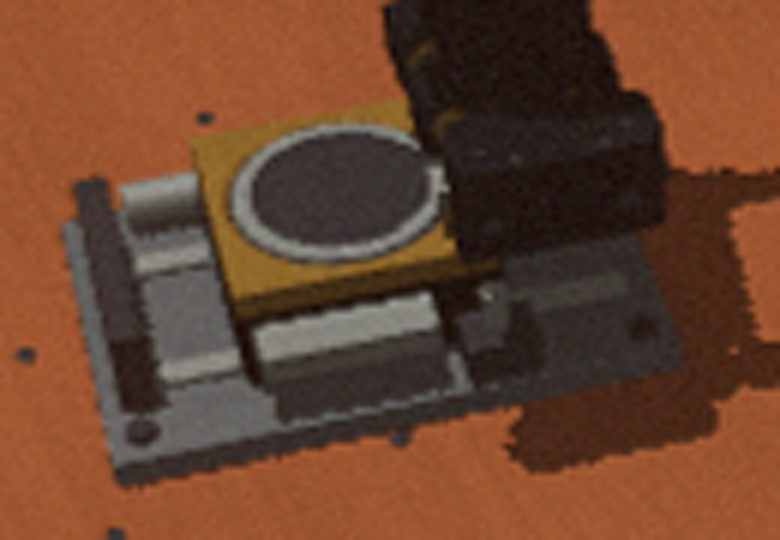

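The zoom shows the ear moved past the housing and the pin's light tip up at ~(490,292). I'll check the travel using the chuck's corners, (240,300) and (193,140).

```bash
python3 - <<'E'
from h import *
s=dict(np.load('pics/scene3.npz'))
def g(u,v,z=.054): return ray(s,(u+.5)/6-.5+170,(v+.5)/6-.5+180,z)
for a,b in(((238,298),(390,268)),((193,140),(335,115))):
    d=g(*a)-g(*b); print(d[:2]@D,d[:2]@L)
E
```

```text
0.05092443438513759 -0.00023358823319502735
0.04996527563903557 -0.0010063210826677905
```

Request:
arm_command(increments="0 0 -0.016 0 0 0 0; 0 0 0 0 0 0 0")

```text
time: 5.13
position: [0.5843, -0.1571, 0.0843]
ee_rot: [0.061, -0.702, 0.06, 0.707]
wrist_force: [-7.5, 1.3, 3.7]
finger_gap: 0.0006
```

Request:
arm_command(increments="0 0 0.1 0 0 0 0; 0 0 0.1 0 0 0 0; 0 0 0.1 0 0 0 0; 0 0 0.08 0 0 0 0; 0 0 0 0 0 0 0")

```text
time: 5.55
position: [0.4889, -0.1404, 0.0841]
ee_rot: [0.061, -0.703, 0.06, 0.706]
wrist_force: [-0.0, 0.7, -0.3]
finger_gap: 0.0006
```

Request:
arm_command(increments="-0.1 0 0 0 0 0 0; -0.12 0 0 0 0 0 0; -0.12 0 0 0 0 0 0; -0.12 0 0 0 0 0 0; -0.1 0 0 0 0 0 0")

```text
time: 5.97
position: [0.4948, -0.142, 0.2282]
ee_rot: [-0.06, 0.706, -0.061, -0.703]
wrist_force: [0.0, -0.3, -0.5]
finger_gap: 0.0004
```

Request:
arm_command(increments="0 0.12 0.04 0 0 0 0; 0 0.14 0.04 0 0 0 0; 0 0.14 0.04 0 0 0 0; 0 0.14 0.04 0 0 0 0; 0 0.1 0.02 0 0 0 0")

```text
time: 6.38
position: [0.4213, -0.2943, 0.2262]
ee_rot: [-0.06, 0.705, -0.061, -0.704]
wrist_force: [-0.5, -0.4, 0.1]
finger_gap: 0.0006
```

Request:
arm_command(increments="0 0.1 0 0 0 0 0; 0 0.1 0 0 0 0 0; 0 0.06 0 0 0 0 0; 0 0 0 0 0 0 0; 0 0 0 0 0 0 0")

```text
time: 6.8
position: [0.4109, -0.3563, 0.2253]
ee_rot: [-0.061, 0.705, -0.061, -0.704]
wrist_force: [-0.0, 0.6, 0.5]
finger_gap: 0.0003
```

```bash
python3 - <<'E'
from h import *
print(state())
c=snap('scene','scene4.png'); cv2.imwrite('pics/scene4z.png',cv2.resize(c['pixels'][180:270,170:300,::-1],None,fx=6,fy=6,interpolation=cv2.INTER_CUBIC))
c=snap('top','top4.png'); cv2.imwrite('pics/top4z.png',cv2.resize(c['pixels'][145:260,355:455,::-1],None,fx=5,fy=5,interpolation=cv2.INTER_CUBIC))
E
```

```text
{'time': 6.8, 'joints': array([-7.60477853e-01,  7.92257466e-02,  1.96739586e+00,  6.20800910e-04,
        1.09468187e+00,  9.82396965e-01]), 'joint_velocities': array([ 0.02804924, -0.01276658,  0.02541657,  0.00319563,  0.00464851,
        0.0016429 ]), 'joint_efforts': array([ -0.84488338, -37.49110579, -33.85636926,  -0.05356611,
        -0.16297895,  -0.0395452 ]), 'position': array([ 0.41086585, -0.3563033 ,  0.22531509]), 'ee_rot': array([-0.06095262,  0.70468412, -0.06077556, -0.70428076]), 'wrist_force': array([-0.02205601,  0.56180214,  0.53525209]), 'moment': array([ 0.05044437,  0.02663044, -0.00275471]), 'finger_gap': 0.00032792081638924027}
```

View pics/scene4z.png

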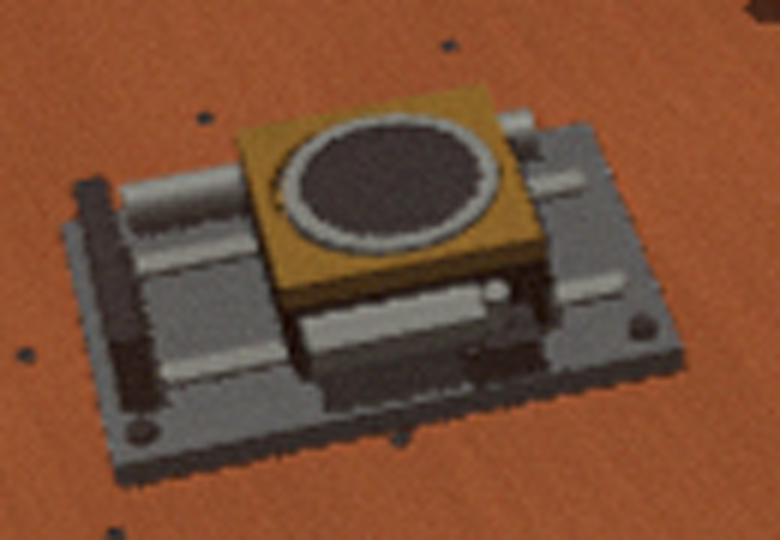

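View pics/top4.png

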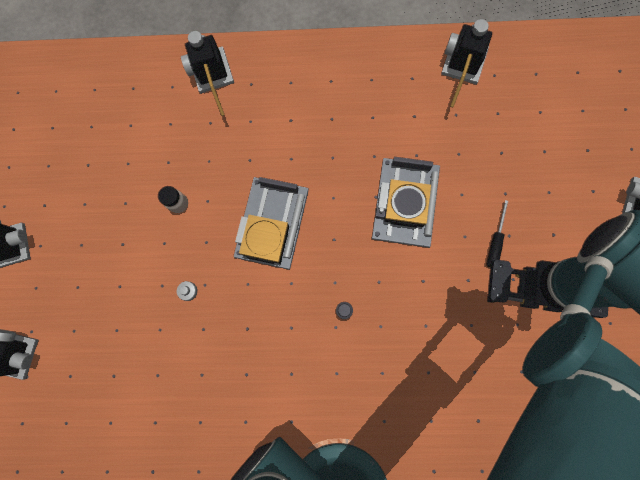

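View pics/top4z.png

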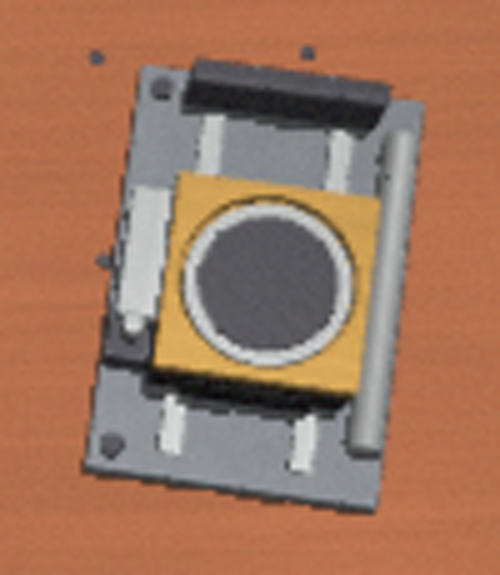

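The pictures show the pin up at top-zoom (133,323), right behind the ear. The wafer is in its nest at (268,283), and the spare slide and the loose things look unmoved. I'll put numbers on that and hand in.

```bash
python3 - <<'E'
from h import *
c=dict(np.load('pics/top4.npz')); a=dict(np.load('pics/top0.npz'))
g=lambda u,v:ray(c,(u+.5)/5-.5+355,(v+.5)/5-.5+145,.054)
for p,q in(((180,172),(168,245)),((382,198),(370,270)),((155,370),(142,442))):
    d=g(*p)-g(*q); print('travel',d[:2]@D,d[:2]@L)
d=np.abs(c['pixels'].astype(int)-a['pixels']).max(2)
for n,(x0,x1,y0,y1) in dict(spare=(225,315,170,275),jar=(150,195,180,220),knob=(172,202,276,306),lens=(330,360,298,325),driver=(482,512,196,258)).items():
    print(n,'changed px',(d[y0:y1,x0:x1]>40).sum())
job_done()
E
```

```text
travel 0.03440083048378986 -0.0009406382201374089
travel 0.033738466039016236 -0.0015078665736254304
travel 0.03295422017385853 -0.001420189768228844
spare changed px 0
jar changed px 0
knob changed px 0
lens changed px 0
driver changed px 0
the job is handed in; nothing more can be done
```

The wafer's slide (the right-hand loader) is latched on its stop pin at mid position, and the job is handed in. With the gripper shut, I pushed the rubber pad straight in to about 0.054 m of travel, short of the 0.075 m end stop. I then backed off, lifted clear and moved the arm aside, finishing at 6.8 s.

- **Slide:** at the deepest point the arm position gave about 0.054 m. An image check just before that gave 0.050–0.051 m, against 0.051 m from the arm. After release the slide measured 0.033–0.034 m, which matches the nominal 0.035 m within calibration error.
- **Pin and wafer:** the last pictures show the pin up right behind the ear and the wafer in its nest.
- **Other things:** the empty slide, jar, knob, lens and the visible part of the driver showed no changed pixels compared with the start. The end of the driver's handle was hidden by the gripper in the last top view.
- **Force:** wrist force readings stayed below about 12 N.
- **Refused command:** one move call was rejected because I left a number out of a row; nothing moved.

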